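Hang the rinsing pot on the drip stand

TASK

Swing the folded-down wire bail of the perforated steel rinsing pot upright while the pot still stands on the bench. Then carry the pot by its bail to the drip stand, hang the bail in the dip of both prongs so that the pot hangs freely and upright, and let go. Do not tip the pot over and leave the low pan and the dental cast where they are.

Things in the scene. Friction and masses are not known exactly. Their poses are not given: they have to be found in the camera images.
- pot: Round open steel pot with rows of drain holes, 100 mm diameter, 70 mm high, about 0.3 kg, the only vessel with a wire bail. Origin at the centre of its underside, z up. The bail pivots about the pot's y axis, 62 mm above the underside; folded, it sticks out level to the pot's -x side (towards the robot within 30 degrees). The bail is a U of 4.4 mm wire, 110 mm wide.
- bail (a joint): Angle of the bail in rad: 0 folded down (level, sticking out to the pot's -x side), 1.57 upright above the pot, stop at 1.75. Starts between 0 and 0.25. Slight friction in the pivots: it stays where it is left.
- bail_grip (a point): Middle of the bail's cross-bar (along y, straight for 48 mm each way), 95 mm from the pivot axis: place to pinch, on a black sleeve 10 mm thick, 28 mm long that turns freely on the wire. Bail level: 62 mm above the bench, gap of 38 mm between sleeve and pot wall for a finger (open the fingers 25 to 40 mm). Upright: 157 mm above the pot's underside.
- drip_stand: Fixed stand: white tray 190 x 112 x 12 mm, steel post 100 mm behind the origin; from its top two 6 mm prongs, 60 mm apart (y = -30 and 30 mm), reach along the stand's -x (towards the robot within 20 degrees). Origin on the bench straight below the middle of the prongs' dip, z up.
- low_pan: Bystander: low steel pan without bail, 76 mm diameter, 38 mm high, origin at the centre of its underside. Leave it.
- cast: Bystander: white plaster dental cast, 51 x 58 x 31 mm, origin at the centre of its underside. Leave it.
- hang_point (a point): Where the middle of the bail's cross-bar hangs: 197 mm above the bench, in the prongs' dip (20 mm long), sleeve and fingers between the prongs. Axes as the stand's. The prongs end in upturned tips 24 mm in front of it, top at 213 mm; behind it they rise to 207 mm. Bring the bail in from the front, cross-bar above the tips, pot below the prongs, then lower.

How it is judged:
On the way:
1. the bail is upright (within about 15 degrees) while the pot stands on the bench (value of joint bail above 1.31 rad and height (world z) of pot below 0.01 m and angle between pot's own z axis and vertical below 0.15 rad), for 0.2 s.
At the end, for the whole second after the job is handed in: The bail's cross-bar lies in the dip of the prongs (its middle within 20 mm of the dip's middle along and across the prongs, 185 to 210 mm above the bench), the stand bears the pot, which hangs clear of the bench by more than 25 mm, within 14 degrees of upright, nearly still (below 50 mm/s) (x of bail_grip in the frame of drip_stand between -0.02 and 0.02 m and y of bail_grip in the frame of drip_stand between -0.02 and 0.02 m and height (world z) of bail_grip between 0.185 and 0.21 m and height (world z) of pot above 0.025 m and angle between pot's own z axis and vertical below 0.25 rad and contact force between pot and drip_stand above 1 N and linear speed of pot below 0.05 m/s); the robot touches nothing.
It fails at once if the pot is tipped by more than 40 degrees (angle between pot's own z axis and vertical above 0.7 rad).
It fails at once if the low pan is moved by more than 30 mm (distance of low_pan from where it was at the start of the episode above 0.03 m).
It fails at once if the cast is moved by more than 30 mm (distance of cast from where it was at the start of the episode above 0.03 m).
It also fails if it takes over 58 s, if anything falls off the work surface, if the arm or the gripper's body presses on something with over 40 N, if the wrist force passes 120 N, or if a joint passes its speed limit or range.

ROBOT

A 6-joint arm with a two-finger parallel gripper is mounted at the origin on the work surface; the furniture and walls round the work are solid. World frame = base frame: x ahead of the robot, y to its left, z up, the work surface at z = 0. Lengths are in m, angles in rad, forces in N, time in s.
With the tool pointing down it reaches from about 0.3 to 0.775 m from the base axis. Payload 14.6 kg.
Tool frame: the origin (TCP) lies midway between the tips of the shut fingers; the grasp point (between the pads) lies 19 mm behind it; z points along the fingers, y is the line along which they close (so a half turn about z gives the same grasp; the last joint's range is limited). The gripper opens to 94 mm and grips with 3 to 60 N. Pads are 16 mm wide; open, the fingers measure 119 mm over their backs; the gripper's body (75 mm by 177 mm) begins 78 mm behind the grasp point.
Start: joints at [-1.223, 0.3, 1.521, -0, 1.321, -0.067], TCP at [0.222, -0.503, 0.205] pointing down, gripper open.
Joint ranges: [-3.03, 3.03], [-0.79, 2.21], [0.23, 2.52], [-1.04, 4.18], [0, 3.07], [-2.55, 2.55]. Speed limits (rad/s): [2.22, 2.22, 2.57, 3.14, 3.14, 3.14].

INTERFACE

Orientations are given as [roll, pitch, yaw] about the fixed x, y, z axes, in that order (R = Rz(yaw) Ry(pitch) Rx(roll)).
In Python, from station import telemetry, optics, ctrl gives the robot as it stands.
- The arm moves only by the tool carry_out, never from a script. Its argument "plan" is a list that holds one entry, the list of rows, each a list of 7 numbers: the shift along the tool's x, y, z in mm, then the turn, a rotation vector about the tool's x, y, z in rad, then the finger opening in mm, from 0 to 94. A call has 1 to 20 rows; each row shifts and turns the commanded pose from where the row before left it, along the tool's axes as they then stand; what a row does not reach is not made up. A row lasts 1/12 s, in which the tool goes at most 41.7 mm and 7.16 degrees, less where a joint would pass 70% of its speed; a pose out of reach is approached as far as the arm can. A call with a gripper value outside its range is refused whole. The fingers move at their own pace and stop on an object; "squeeze" is the grip in N (left out, the last holds). Time passes only in rows, so rows that do not move let the fingers close. It gives the time, the measured TCP pose, the force, the opening and the grip force at its end, in the units of the state.
- telemetry.get_obs(): the state, without advancing time (a new reading comes with each control period).
- optics.camera(name): name is "scene" or "top"; returns a dict with "pixels" (400x640x3 uint8, red, green, blue), "intrinsics" (3x3 intrinsics, pixels), "origin" and "rotation" of the camera in the world. Camera axes: x right, y down, z forward; pixel columns grow to the right and rows downward; lengths in m; the calibration is good to about 2 mm. A picture is of the moment at which its call begins. There is no depth.
- ctrl.hand_in(): hands the job in; it is judged then, once.
The state is a dict: "time_s": time; "qpos": joint angles; "joint_vel": joint speeds; "tau": joint torques, N m; "ee_pos": TCP position; "eef_rot": TCP orientation; "force": force on the tool from outside, world axes, zero at the start; "moment": the same for the moment, N m; "grip_width": finger opening in m; "grip_force": force on a finger pad.
Only numpy, scipy, OpenCV 4.12 (cv2) and the standard library are available. Lean on these libraries where they do the work, as an engineer would, in place of code of your own. Each camera call takes 0.05 s, during which the arm holds its last target. There are 200 camera calls.

## Working session

There is one attempt and no reset: what is moved stays moved. The work goes in short steps, Python scripts to look and compute and a tool call to move; the robot and the scene stay as the last step left them, time stands still between calls to the robot, and variables do not carry over. Pictures are saved under pics/ and viewed, at most 10 in all, crops included, and the job is handed in when it is done.

Besides the shell and the picture viewer there is one more tool, called as name(argument=value, ...) on one line, values as JSON. carry_out: Moves the arm, as the interface text tells. Its arguments: {"type":"object","properties":{"plan":{"type":"array","items":{"type":"array","items":{"type":"array","items":{"type":"number"}}}},"squeeze":{"type":"number"}},"required":["plan"]}

```bash
mkdir -p pics; ls
cat > h.py <<'E'
import numpy as np, cv2
from station import telemetry, optics, ctrl
def cam(n,f=None):
    c=optics.camera(n)
    if f: cv2.imwrite(f,c["pixels"][:,:,::-1])
    return c
def ray(c,u,v):
    d=np.linalg.inv(np.array(c["intrinsics"]))@[u,v,1]; return np.array(c["origin"]),np.array(c["rotation"])@d
def onz(c,u,v,z):
    o,d=ray(c,u,v); return o+d*(z-o[2])/d[2]
def proj(c,p):
    q=np.array(c["intrinsics"])@(np.array(c["rotation"]).T@(np.array(p)-c["origin"])); return q[:2]/q[2]
E
python3 - <<'E'
from h import *
for n in("scene","top"):
    c=cam(n,f"pics/{n}0.png"); print(n,c["origin"],np.round(c["rotation"],3).tolist(),c["intrinsics"])
print(telemetry.get_obs())
E
```

```text
pics
scene [ 0.40558528 -0.38151148  0.88697557] [-2.491, 0.008, -0.188] [[499.57202515   0.         315.42353644]
 [  0.         499.57202515 191.28035801]
 [  0.           0.           1.        ]]
top [0.41450953 0.20569826 0.9806522 ] [-3.019, -0.022, -1.554] [[385.52955121   0.         318.29963588]
 [  0.         385.52955121 199.36472581]
 [  0.           0.           1.        ]]
{'time_s': 0.1, 'qpos': array([-1.22257007e+00,  3.00420736e-01,  1.52148832e+00,  1.22329766e-05,
        1.32067695e+00, -6.65899769e-02]), 'joint_vel': array([ 1.56404577e-03, -3.26547396e-05, -2.81519807e-03,  5.34825202e-04,
        1.43664888e-03, -8.77155363e-04]), 'tau': array([ 7.07568997e-04, -5.32645118e+01, -3.53287375e+01,  7.09506450e-02,
        2.34713947e-02, -7.29455860e-05]), 'ee_pos': array([ 0.22159309, -0.50314804,  0.20495319]), 'eef_rot': array([-3.14060230e+00, -7.79210717e-05,  4.14813164e-01]), 'force': array([-1.55263154,  0.45763892,  0.61296129]), 'moment': array([-0.00429074,  0.01685849,  0.0146131 ]), 'grip_force': 0.0, 'grip_width': 0.09417966967958363}
```

View pics/top0.png

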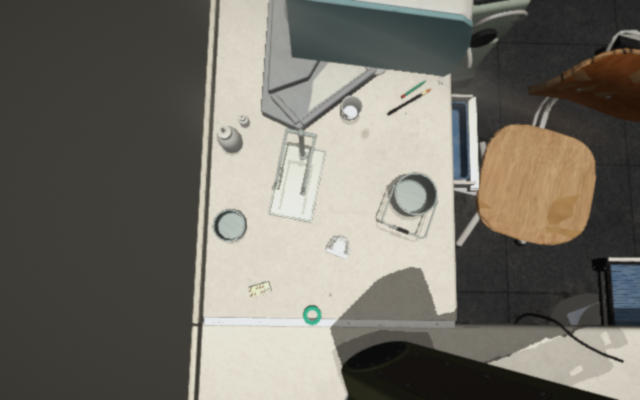

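View pics/scene0.png

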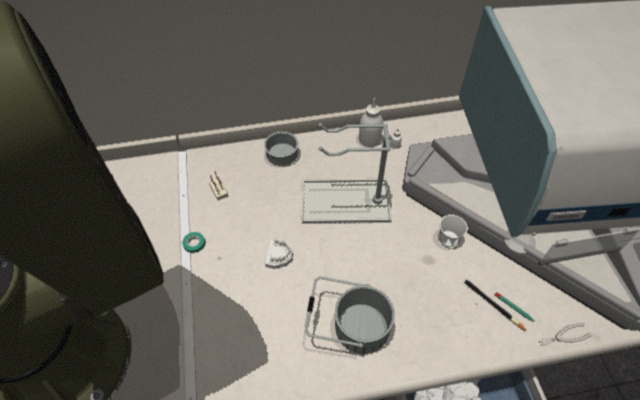

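The top view shows the pot at about (413,195) with its sleeve near (402,230), the stand tray at about (298,180), the low pan at (231,224) and the cast at (338,246). In the scene view the pot is at (364,318), the sleeve at (310,303), and the prong tips are near (323,127) and (323,150).

```bash
sed -i 's/^from station.*/&\nfrom scipy.spatial.transform import Rotation as Ro/; s/np.array(c\["rotation"\])/Ro.from_euler("xyz",c["rotation"]).as_matrix()/g' h.py
python3 - <<'E'
from h import *
t=cv2.imread("pics/top0.png"); s=cv2.imread("pics/scene0.png")
a=cv2.resize(t[115:245,260:450],None,fx=4,fy=4,interpolation=cv2.INTER_CUBIC)
b=cv2.resize(s[110:360,290:410],None,fx=2.4*1,fy=2.4,interpolation=cv2.INTER_CUBIC)
cv2.imwrite("pics/c1.png",a)
cv2.imwrite("pics/c2.png",np.hstack([cv2.resize(s[110:230,295:400],None,fx=3.7,fy=3.7,interpolation=2),cv2.resize(s[260:380,295:400],None,fx=3.7,fy=3.7,interpolation=2)]))
E
```

```text
(no output)
```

View pics/c1.png

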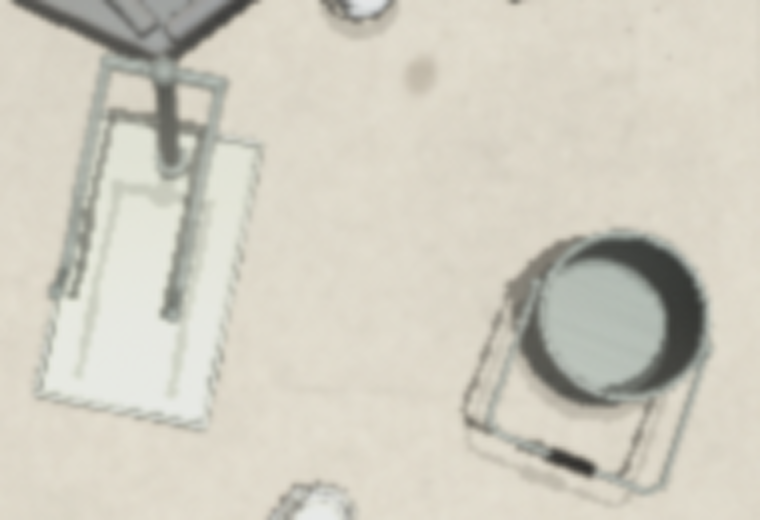

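View pics/c2.png

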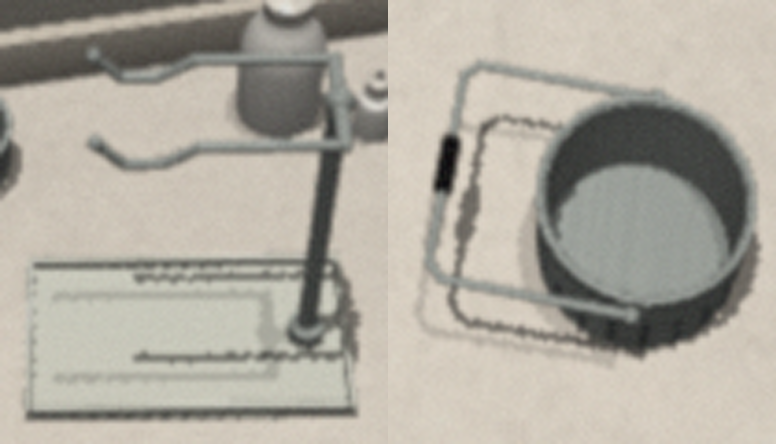

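Crop c1 shows the sleeve at (572,461), the rim centre at about (617,317), and prong tips at (57,293) and (172,312). Crop c2 shows tips at (92,52) and (95,142), dips at about (140,77) and (150,164), and the sleeve at (447,165).

Run:
```python
from h import *
t=cam("top"); s=cam("scene")
T=lambda u,v:((u+.5)/4-.5+260,(v+.5)/4-.5+115)
L=lambda u,v:((u+.5)/3.7-.5+295,(v+.5)/3.7-.5+110)
Rr=lambda u,v:((u-388+.5)/3.7-.5+295,(v+.5)/3.7-.5+260)
def tri(p,q):
    o1,d1=ray(t,*p);o2,d2=ray(s,*q); d1/=np.linalg.norm(d1);d2/=np.linalg.norm(d2)
    k=np.linalg.lstsq(np.c_[d1,-d2],o2-o1,rcond=None)[0]; a=o1+k[0]*d1;b=o2+k[1]*d2
    return np.round((a+b)/2,4),np.round(np.linalg.norm(a-b),4)
for n,p,q in [("sleeve",(572,461),(447,165))]: print(n,tri(T(*p),Rr(*q)))
print("rim",tri(T(617,317),Rr(645,200)), onz(t,*T(617,317),.07),onz(s,*Rr(645,200),.07))
for p in[(545,453),(596,470)]: print("sl end",onz(t,*T(*p),.075))
print("bail corners",tri(T(466,422),Rr(468,66)),tri(T(655,489),Rr(434,275)))
for n,p,q in [("tipL",(57,293),(92,52)),("tipR",(172,312),(95,142)),("rearL",(106,63),(335,62)),("rearR",(219,82),(345,147))]: print(n,tri(T(*p),L(*q)))
for q,z in[((140,77),.192),((150,164),.192),((92,52),.21),((95,142),.21),((335,62),.204),((345,147),.204)]: print("scene",onz(s,*L(*q),z))
for p in [(262,146),(37,395),(205,428)]: print("tray",onz(t,*T(*p),.012))
print("trayS",[np.round(onz(s,*L(*p),.012),4).tolist() for p in[(33,263),(28,412),(355,412)]])
for p in [(231,224)]: print("pan",onz(t,*p,.038))
print("cast",onz(t,338,246,.03))
```

```text
sleeve (array([ 0.4593, -0.0129,  0.0715]), np.float64(0.0017))
rim (array([ 0.548 , -0.0437,  0.0614]), np.float64(0.003)) [ 0.54521623 -0.04118694  0.07      ] [ 0.54800182 -0.04714574  0.07      ]
sl end [0.46272857 0.00390098 0.075     ]
sl end [ 0.45328307 -0.02618287  0.075     ]
bail corners (array([0.4817, 0.0466, 0.0515]), np.float64(0.0003)) (array([ 0.4439, -0.0631,  0.0677]), np.float64(0.0018))
tipL (array([0.5324, 0.2803, 0.2123]), np.float64(0.0024))
tipR (array([0.5235, 0.2224, 0.2089]), np.float64(0.0005))
rearL (array([0.656 , 0.2597, 0.2009]), np.float64(0.003))
rearR (array([0.6457, 0.2008, 0.2023]), np.float64(0.0008))
scene [0.55851557 0.2775808  0.192     ]
scene [0.55092133 0.21756339 0.192     ]
scene [0.53408838 0.28269168 0.21      ]
scene [0.52362294 0.22143082 0.21      ]
scene [0.65645608 0.25710819 0.204     ]
scene [0.64546962 0.19943873 0.204     ]
tray [0.65998303 0.17122072 0.012     ]
tray [0.49663241 0.31027583 0.012     ]
tray [0.4778523  0.20432523 0.012     ]
trayS [[0.5024, 0.3085, 0.012], [0.4809, 0.2023, 0.012], [0.6633, 0.1665, 0.012]]
pan [0.46675548 0.39851207 0.038     ]
cast [0.41814596 0.13671432 0.03      ]
```

carry_out(plan=[[[0,0,0,0,0,-0.118,35],[0,0,0,0,0,-0.118,35],[0,0,0,0,0,-0.118,35],[0,0,0,0,0,-0.118,35],[0,0,0,0,0,-0.118,35],[0,0,0,0,0,-0.118,35],[0,0,0,0,0,-0.118,35],[30,3.5,0,0,0,0,35],[30,3.5,0,0,0,0,35],[30,3.5,0,0,0,0,35],[30,3.5,0,0,0,0,35],[30,3.5,0,0,0,0,35],[30,3.5,0,0,0,0,35],[30,3.5,0,0,0,0,35],[30,3.5,0,0,0,0,35],[30,3.5,0,0,0,0,35],[30,3.5,0,0,0,0,35],[30,3.5,0,0,0,0,35],[30,3.5,0,0,0,0,35],[30,3.5,0,0,0,0,35]]], squeeze=20)

```text
time_s: 1.87
ee_pos: [0.3914, -0.1477, 0.2055]
eef_rot: [3.141, 0.0, 1.241]
force: [-0.5, -0.6, 0.2]
grip_width: 0.0352
grip_force: 0.0
```

```bash
cat >> h.py <<'E'
def to(p,yaw):  # shift (mm, tool axes) to TCP target p, residual turn
    o=telemetry.get_obs(); R=Ro.from_euler("xyz",o["eef_rot"])
    G=Ro.from_euler("xyz",[np.pi,0,yaw])
    print("t",round(o["time_s"],2),"pos",np.round(o["ee_pos"],4),"rpy",np.round(o["eef_rot"],3),"w",round(o["grip_width"],4),"gf",round(o["grip_force"],1),"F",np.round(o["force"],1),"q",np.round(o["qpos"],2))
    print("shift",np.round(1e3*R.inv().apply(np.array(p)-o["ee_pos"]),1),"turn",np.round((R.inv()*G).as_rotvec(),3))
E
python3 -c "
from h import *
to([.459,-.013,.15],1.24)"
```

```text
t 1.87 pos [ 0.3914 -0.1477  0.2055] rpy [3.141 0.    1.241] w 0.0352 gf 0.0 F [-0.5 -0.6  0.2] q [-0.45  0.    1.86 -0.    1.28 -0.12]
shift [149.3  20.3  55.5] turn [0.    0.    0.001]
```

carry_out(plan=[[[25,3.5,9,0,0,0,35],[25,3.5,9,0,0,0,35],[25,3.5,9,0,0,0,35],[25,3.5,9,0,0,0,35],[25,3.5,9,0,0,0,35],[24,3,10,0,0,0,35],[0,0,0,0,0,0,35],[0,0,0,0,0,0,35]]])

```text
time_s: 2.53
ee_pos: [0.4586, -0.0142, 0.1499]
eef_rot: [-3.14, 0.0, 1.243]
force: [-0.2, -0.4, 0.3]
grip_width: 0.0347
grip_force: 0.0
```

```bash
python3 -c "
from h import *
to([.459,-.013,.0525],1.24)
for n in('top','scene'):
    im=cv2.imread(f'pics/{n}0.png'); m=(im.max(2)<30).astype('uint8')
    k,l,st,ce=cv2.connectedComponentsWithStats(m)
    print(n,[(st[i][4],ce[i].round(1)) for i in range(1,k) if 8<st[i][4]<150])
c=cam('scene'); x=c['pixels'][190:370,240:420,::-1]
cv2.imwrite('pics/s1.png',cv2.resize(x,None,fx=3.3,fy=3.3,interpolation=2))
"
```

```text
t 2.53 pos [ 0.4586 -0.0142  0.1499] rpy [-3.14   0.     1.243] w 0.0347 gf 0.0 F [-0.2 -0.4  0.3] q [-0.11  0.16  1.84 -0.    1.15  0.22]
shift [ 1.3  0.2 97.4] turn [-0.001  0.     0.003]
top [(np.int32(138), array([622.7,  44. ])), (np.int32(12), array([631.5,  41. ])), (np.int32(46), array([599.5,  50.1])), (np.int32(23), array([516.8, 242.7])), (np.int32(11), array([351.3, 398.2]))]
scene [(np.int32(10), array([ 63.7, 119.1])), (np.int32(10), array([ 53.4, 151.1])), (np.int32(10), array([ 40.5, 156.1])), (np.int32(18), array([ 33.5, 162.1])), (np.int32(16), array([ 43.6, 167.2])), (np.int32(13), array([  4.8, 173.2])), (np.int32(11), array([ 72.9, 180.2])), (np.int32(10), array([ 77.3, 182.7])), (np.int32(15), array([ 82.2, 189.1])), (np.int32(23), array([ 23.2, 190.7])), (np.int32(10), array([ 86.5, 191.2])), (np.int32(66), array([ 77.3, 200.5])), (np.int32(35), array([ 93.7, 199.8])), (np.int32(66), array([ 49.6, 207.1])), (np.int32(32), array([ 85.2, 205. ])), (np.int32(141), array([618.6, 211.6])), (np.int32(92), array([ 89.8, 217.9])), (np.int32(16), array([ 18.4, 221.5])),
[... 1519 characters left out ...]
(np.int32(25), array([119.1, 299.6])), (np.int32(44), array([101.7, 303.8])), (np.int32(30), array([310.6, 303.9])), (np.int32(14), array([ 61.9, 323.8])), (np.int32(10), array([  0.6, 336.1])), (np.int32(16), array([ 24.9, 335.4])), (np.int32(27), array([127. , 346.5])), (np.int32(10), array([126.4, 354.6])), (np.int32(33), array([121.7, 368.1])), (np.int32(41), array([  6.4, 369.7])), (np.int32(16), array([107.1, 368.2])), (np.int32(18), array([ 13.4, 371.9])), (np.int32(22), array([ 47.8, 377.8])), (np.int32(18), array([ 62.1, 379.4])), (np.int32(9), array([ 73. , 378.9])), (np.int32(38), array([111.8, 388. ])), (np.int32(96), array([ 60.7, 392. ])), (np.int32(17), array([ 70.9, 394.1]))]
```

View pics/s1.png

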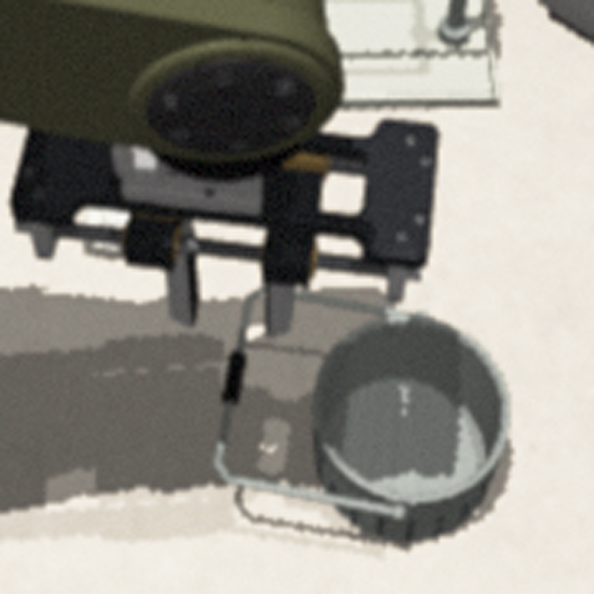

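The fingers, at (183,295) and (278,305) in the crop, straddle the sleeve's line. The sleeve is at (233,375), below them, and nothing else is in the way.

carry_out(plan=[[[1,0,14,0,0,0,35],[0,0,14,0,0,0,35],[0,0,14,0,0,0,35],[0,0,14,0,0,0,35],[0,0,14,0,0,0,35],[0,0,14,0,0,0,35],[0,0,13,0,0,0,35],[0,0,0,0,0,0,35],[0,0,0,0,0,0,35]]])

```text
time_s: 3.33
ee_pos: [0.4589, -0.0146, 0.0538]
eef_rot: [-3.141, 0.0, 1.24]
force: [-0.2, 0.5, 0.9]
grip_width: 0.0351
grip_force: 0.0
```

```bash
python3 -c "
from h import *
to([.459,-.013,.0525],1.24)
c=cam('scene'); x=c['pixels'][190:370,240:420,::-1]
cv2.imwrite('pics/s2.png',cv2.resize(x,None,fx=3.3,fy=3.3,interpolation=2))
"
```

```text
t 3.33 pos [ 0.4589 -0.0146  0.0538] rpy [-3.141  0.     1.24 ] w 0.0351 gf 0.0 F [-0.2  0.5  0.9] q [-0.11  0.3   1.92 -0.    0.93  0.22]
shift [ 1.6 -0.4  1.3] turn [-0.  0. -0.]
```

View pics/s2.png

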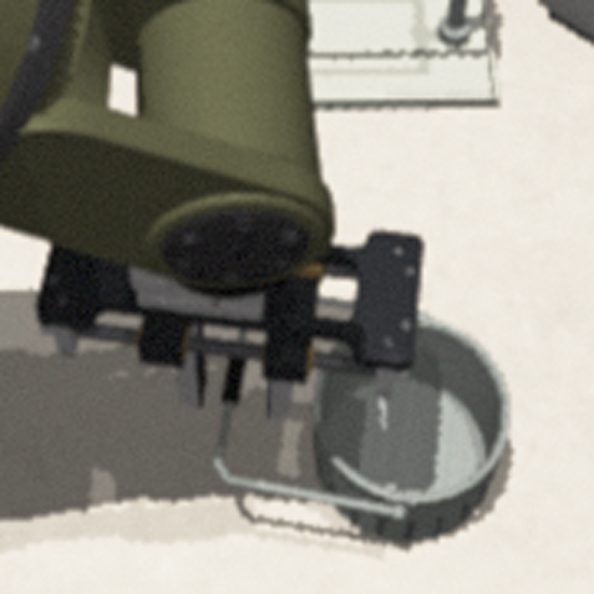

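The sleeve at (233,378) sits between the two fingers, at (198,385) and (278,395). I'll close on it.

carry_out(plan=[[[0,0,1,0,0,0,6],[0,0,0,0,0,0,6],[0,0,0,0,0,0,6],[0,0,0,0,0,0,6],[0,0,0,0,0,0,6],[0,0,0,0,0,0,6],[0,0,0,0,0,0,6],[0,0,0,0,0,0,6]]], squeeze=20)

```text
time_s: 4.05
ee_pos: [0.4591, -0.0139, 0.0525]
eef_rot: [-3.142, 0.0, 1.241]
force: [0.4, -0.4, 1.2]
grip_width: 0.0097
grip_force: 20.0
```

```bash
python3 -c "
from h import *
to([.459,-.013,.0525],1.24)
# arc in tool (y=pot x, z down), radius 95 from th0 to 1.55
th=np.linspace(.1,1.53,17)
y=-95*np.cos(th); z=-95*np.sin(th)
print(np.c_[np.diff(y),np.diff(z)].round(1).tolist())
"
```

```text
t 4.05 pos [ 0.4591 -0.0139  0.0525] rpy [-3.142  0.     1.241] w 0.0097 gf 20.0 F [ 0.4 -0.4  1.2] q [-0.11  0.3   1.92 -0.    0.92  0.22]
shift [ 0.8 -0.3 -0. ] turn [-0.     0.     0.001]
[[1.2, -8.4], [2.0, -8.3], [2.7, -8.0], [3.4, -7.8], [4.1, -7.4], [4.7, -7.0], [5.3, -6.6], [5.9, -6.1], [6.4, -5.5], [6.9, -4.9], [7.3, -4.3], [7.7, -3.6], [8.0, -2.9], [8.2, -2.2], [8.4, -1.5], [8.5, -0.7]]
```

carry_out(plan=[[[0,1.2,-8.4,0,0,0,6],[0,2,-8.3,0,0,0,6],[0,2.7,-8,0,0,0,6],[0,3.4,-7.8,0,0,0,6],[0,4.1,-7.4,0,0,0,6],[0,4.7,-7,0,0,0,6],[0,5.3,-6.6,0,0,0,6],[0,5.9,-6.1,0,0,0,6],[0,0,0,0,0,0,6],[0,0,0,0,0,0,6]]])

```text
time_s: 4.88
ee_pos: [0.487, -0.0234, 0.1122]
eef_rot: [3.141, -0.0, 1.241]
force: [-2.9, 1.0, 2.3]
grip_width: 0.0092
grip_force: 20.0
```

```bash
python3 -c "
from h import *
to([.547,-.044,.138],1.24)
c=cam('scene'); x=c['pixels'][190:370,240:420,::-1]
cv2.imwrite('pics/s3.png',cv2.resize(x,None,fx=3.3,fy=3.3,interpolation=2))
"
```

```text
t 4.88 pos [ 0.487  -0.0234  0.1122] rpy [ 3.141 -0.     1.241] w 0.0092 gf 20.0 F [-2.9  1.   2.3] q [-0.12  0.27  1.8   0.    1.08  0.21]
shift [  0.   63.4 -25.8] turn [ 0.    -0.     0.001]
```

View pics/s3.png

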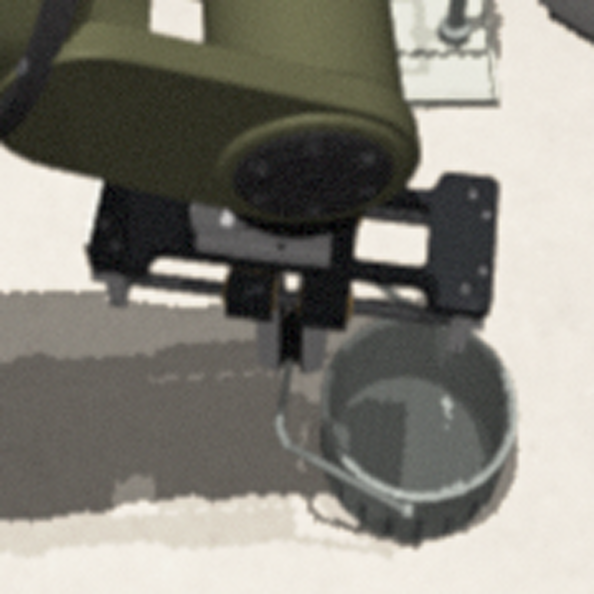

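The bail is about half raised, with the sleeve held at (290,330). The pot is standing level and has slid about 2 mm forward.

carry_out(plan=[[[0,6.4,-5.5,0,0,0,6],[0,6.9,-4.9,0,0,0,6],[0,7.3,-4.3,0,0,0,6],[0,7.7,-3.6,0,0,0,6],[0,8,-2.9,0,0,0,6],[0,8.2,-2.2,0,0,0,6],[0,8.4,-1.5,0,0,0,6],[0,8.5,-0.7,0,0,0,6],[0,0,0,0,0,0,6],[0,0,0,0,0,0,6],[0,0,0,0,0,0,6]]])

```text
time_s: 5.85
ee_pos: [0.5468, -0.0444, 0.1399]
eef_rot: [3.137, 0.0, 1.24]
force: [-1.7, -4.6, 15.6]
grip_width: 0.0088
grip_force: 20.0
```

```bash
python3 -c "
from h import *
to([.547,-.044,.138],1.24)
c=cam('scene'); x=c['pixels'][190:370,240:420,::-1]
cv2.imwrite('pics/s4.png',cv2.resize(x,None,fx=3.3,fy=3.3,interpolation=2))
"
```

```text
t 5.85 pos [ 0.5468 -0.0444  0.1399] rpy [3.137 0.    1.24 ] w 0.0088 gf 20.0 F [-1.7 -4.6 15.6] q [-0.15  0.36  1.61 -0.    1.18  0.18]
shift [0.4 0.  1.9] turn [0.005 0.    0.   ]
```

View pics/s4.png

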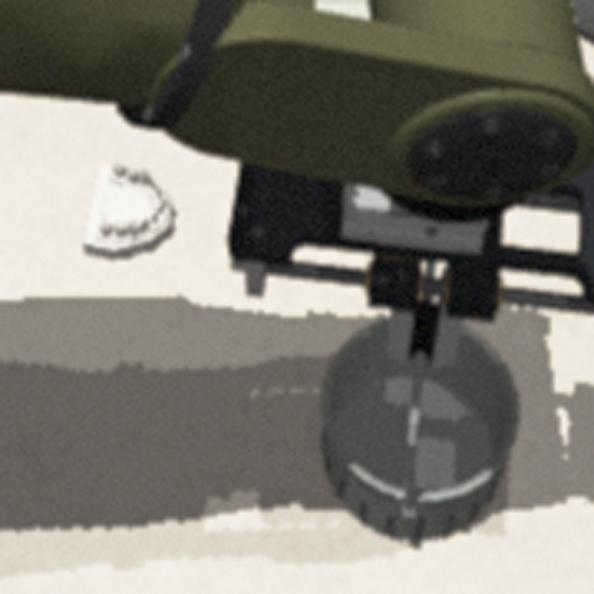

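The bail is upright at (425,330) over the standing pot, with the arm pressing down lightly. I'll hold briefly, then lift.

carry_out(plan=[[[0,0,-1,0,0,0,6],[0,0,0,0,0,0,6],[0,0,0,0,0,0,6],[0,0,0,0,0,0,6],[0,0,-3,0,0,0,6],[0,0,-5,0,0,0,6],[0,0,-8,0,0,0,6],[0,0,-8,0,0,0,6],[0,0,-8,0,0,0,6],[0,0,-8,0,0,0,6],[0,0,-8,0,0,0,6],[0,0,-8,0,0,0,6],[0,0,-8,0,0,0,6],[0,0,-6,0,0,0,6],[0,0,-3,0,0,0,6],[0,0,0,0,0,0,6],[0,0,0,0,0,0,6]]], squeeze=30)

```text
time_s: 7.32
ee_pos: [0.5448, -0.0433, 0.2115]
eef_rot: [-3.141, 0.0, 1.241]
force: [-0.6, 0.4, -3.6]
grip_width: 0.0095
grip_force: 30.0
```

```bash
python3 -c "
from h import *
to([.455,.13,.215],1.24)
c=cam('scene'); x=c['pixels'][110:350,240:480,::-1]
cv2.imwrite('pics/s5.png',cv2.resize(x,None,fx=2.5,fy=2.5,interpolation=2))
"
```

```text
t 7.32 pos [ 0.5448 -0.0433  0.2115] rpy [-3.141  0.     1.241] w 0.0095 gf 30.0 F [-0.6  0.4 -3.6] q [-0.15  0.29  1.52 -0.    1.33  0.18]
shift [ 134.8 -141.1   -3.5] turn [-0.     0.     0.001]
```

View pics/s5.png

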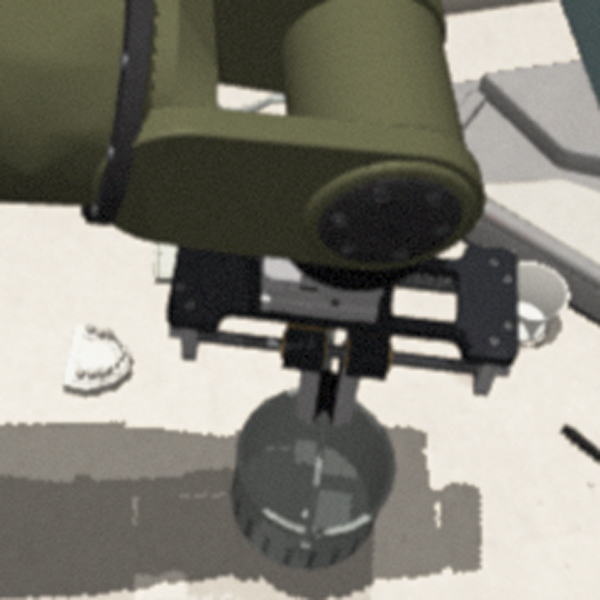

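The pot hangs upright from the grip at (315,470) and clear of the bench. Next I'll back off and approach the front of the stand.

carry_out(plan=[[[5,-5,0,0,0,0,6],[10,-10,0,0,0,0,6],[13,-14,-0.5,0,0,0,6],[13,-14,-0.5,0,0,0,6],[13,-14,-0.5,0,0,0,6],[13,-14,-0.5,0,0,0,6],[13,-14,-0.5,0,0,0,6],[13,-14,-0.5,0,0,0,6],[13,-14,-0.5,0,0,0,6],[13,-14,0,0,0,0,6],[10,-10,0,0,0,0,6],[5,-5,0,0,0,0,6],[0,0,0,0,0,-0.039,6],[0,0,0,0,0,-0.039,6],[0,0,0,0,0,-0.039,6],[0,0,0,0,0,-0.039,6],[0,0,0,0,0,0,6],[0,0,0,0,0,0,6]]])

```text
time_s: 8.87
ee_pos: [0.4537, 0.1296, 0.2151]
eef_rot: [-3.141, 0.0, 1.396]
force: [0.2, 0.2, -3.3]
grip_width: 0.0088
grip_force: 30.0
```

```bash
python3 -c "
from h import *
to([.479,.26,.215],1.396)
to([.553,.2472,.215],1.396)
"
```

```text
t 8.87 pos [0.4537 0.1296 0.2151] rpy [-3.141  0.     1.396] w 0.0088 gf 30.0 F [ 0.2  0.2 -3.3] q [ 0.2   0.12  1.72 -0.    1.31  0.38]
shift [132.8   2.2   0. ] turn [-0.  0. -0.]
t 8.87 pos [0.4537 0.1296 0.2151] rpy [-3.141  0.     1.396] w 0.0088 gf 30.0 F [ 0.2  0.2 -3.3] q [ 0.2   0.12  1.72 -0.    1.31  0.38]
shift [133.1  77.3   0. ] turn [-0.  0. -0.]
```

carry_out(plan=[[[5,0,0,0,0,0,6],[10,0,0,0,0,0,6],[15,0,0,0,0,0,6],[15,0,0,0,0,0,6],[15,0,0,0,0,0,6],[15,0,0,0,0,0,6],[15,0,0,0,0,0,6],[15,0,0,0,0,0,6],[13,0,0,0,0,0,6],[10,0,0,0,0,0,6],[5,2,0,0,0,0,6],[0,0,0,0,0,0,6],[0,0,0,0,0,0,6],[0,0,0,0,0,0,6],[0,0,0,0,0,0,6]]])

```text
time_s: 10.12
ee_pos: [0.479, 0.2596, 0.2153]
eef_rot: [3.142, -0.0, 1.396]
force: [-0.7, 0.5, -2.7]
grip_width: 0.0091
grip_force: 30.0
```

```bash
python3 -c "
from h import *
to([.553,.2472,.215],1.396)
c=cam('scene'); x=c['pixels'][60:300,220:460,::-1]
cv2.imwrite('pics/s6.png',cv2.resize(x,None,fx=2.5,fy=2.5,interpolation=2))
"
```

```text
t 10.12 pos [0.479  0.2596 0.2153] rpy [ 3.142 -0.     1.396] w 0.0091 gf 30.0 F [-0.7  0.5 -2.7] q [ 0.43  0.28  1.52 -0.    1.34  0.6 ]
shift [ 0.6 75.   0.3] turn [ 0. -0.  0.]
```

View pics/s6.png

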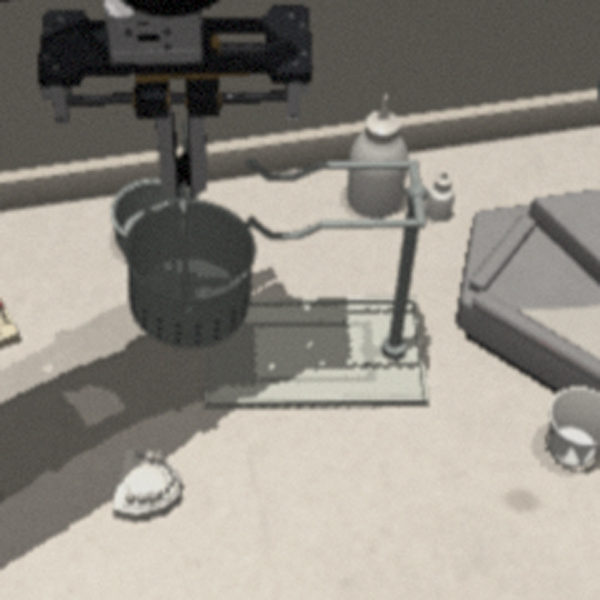

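The pot hangs in front of the stand with the sleeve at (182,170), and the prong tips at (250,162) and (250,220) lie ahead of it. I'll move straight in by 75 mm.

carry_out(plan=[[[0,4,0,0,0,0,6],[0,7,0,0,0,0,6],[0,9,0,0,0,0,6],[0,9,0,0,0,0,6],[0,9,0,0,0,0,6],[0,9,0,0,0,0,6],[0,9,0,0,0,0,6],[0,8,0,0,0,0,6],[0,7,0,0,0,0,6],[0,4,0,0,0,0,6],[0,0,0,0,0,0,6],[0,0,0,0,0,0,6],[0,0,0,0,0,0,6],[0,0,0,0,0,0,6]]])

```text
time_s: 11.33
ee_pos: [0.5526, 0.2473, 0.2153]
eef_rot: [3.142, -0.0, 1.397]
force: [0.8, 0.1, -3.0]
grip_width: 0.0088
grip_force: 30.0
```

```bash
python3 -c "
from h import *
to([.553,.2472,.179],1.396)
c=cam('scene'); x=c['pixels'][60:260,260:460,::-1]
cv2.imwrite('pics/s7.png',cv2.resize(x,None,fx=3,fy=3,interpolation=2))
"
```

```text
t 11.33 pos [0.5526 0.2473 0.2153] rpy [ 3.142 -0.     1.397] w 0.0088 gf 30.0 F [ 0.8  0.1 -3. ] q [0.36 0.42 1.34 0.   1.38 0.53]
shift [-0.1  0.5 36.3] turn [ 0.    -0.     0.001]
```

View pics/s7.png

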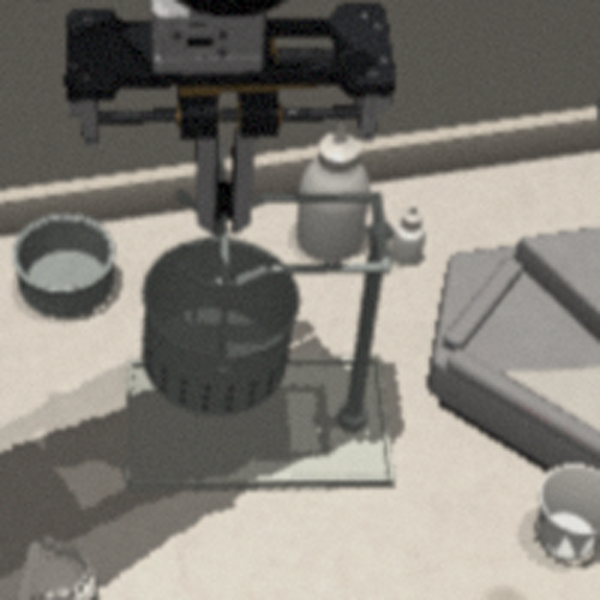

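That was the eleventh picture, one over the limit of 10, so I won't view any more. It shows the bail over the dip, with the sleeve at (225,200) between the prongs. From here I'll lower by force and position readings.

carry_out(plan=[[[0,0,4,0,0,0,6],[0,0,5,0,0,0,6],[0,0,5,0,0,0,6],[0,0,5,0,0,0,6],[0,0,5,0,0,0,6],[0,0,4,0,0,0,6],[0,0,3,0,0,0,6],[0,0,2,0,0,0,6],[0,0,0,0,0,0,6],[0,0,0,0,0,0,6],[0,0,0,0,0,0,6]]])

```text
time_s: 12.3
ee_pos: [0.5529, 0.2472, 0.1824]
eef_rot: [3.141, -0.0, 1.397]
force: [-0.5, 0.9, -3.4]
grip_width: 0.0093
grip_force: 30.0
```

carry_out(plan=[[[0,0,1,0,0,0,6],[0,0,1,0,0,0,6],[0,0,1,0,0,0,6],[0,0,0,0,0,0,6],[0,0,0,0,0,0,6],[0,0,0,0,0,0,6]]])

```text
time_s: 12.8
ee_pos: [0.5531, 0.2473, 0.1798]
eef_rot: [3.141, -0.001, 1.397]
force: [-1.4, -1.2, 6.4]
grip_width: 0.009
grip_force: 30.0
```

The bar is resting in the dip, with the load reversed to +6 N. I'll relieve the force slightly and open the fingers.

carry_out(plan=[[[0,0,-0.5,0,0,0,6],[0,0,0,0,0,0,12],[0,0,0,0,0,0,18],[0,0,0,0,0,0,26],[0,0,0,0,0,0,30],[0,0,0,0,0,0,30],[0,0,0,0,0,0,30],[0,0,0,0,0,0,30]]])

```text
time_s: 13.47
ee_pos: [0.5528, 0.2472, 0.1796]
eef_rot: [-3.142, 0.0, 1.397]
force: [-0.6, 0.2, -0.4]
grip_width: 0.0296
grip_force: 0.0
```

```bash
cat > chk.py <<'E'
from h import *
to([.553,.2472,.3],1.396)
c=cam('scene'); im=c['pixels']
u,v=proj(c,[.553,.2472,.197]); print('expected',u,v)
m=(im.max(2)<35).astype('uint8'); x0,y0=int(u)-30,int(v)-30
k,l,st,ce=cv2.connectedComponentsWithStats(m[y0:y0+60,x0:x0+60])
print([(st[i][4],(ce[i]+[x0,y0]).round(1).tolist(),onz(c,*(ce[i]+[x0,y0]),.197).round(3).tolist()) for i in range(1,k) if st[i][4]>7])
E
python3 chk.py
```

```text
t 13.47 pos [0.5528 0.2472 0.1796] rpy [-3.142  0.     1.397] w 0.0296 gf 0.0 F [-0.6  0.2 -0.4] q [ 0.36  0.44  1.39 -0.    1.31  0.53]
shift [ 1.000e-01  2.000e-01 -1.204e+02] turn [-0.     0.     0.001]
expected 333.0010442068815 140.4296201585112
[(np.int32(118), [319.5, 114.9], [0.541, 0.319, 0.197]), (np.int32(127), [351.4, 115.0], [0.603, 0.307, 0.197]), (np.int32(30), [333.9, 139.2], [0.555, 0.25, 0.197])]
```

The sleeve is measured at (0.555, 0.250), within 4 mm of the hang point. I'll retreat straight up.

carry_out(plan=[[[0,0,-4,0,0,0,30],[0,0,-8,0,0,0,30],[0,0,-12,0,0,0,30],[0,0,-12,0,0,0,30],[0,0,-12,0,0,0,30],[0,0,-12,0,0,0,30],[0,0,-12,0,0,0,30],[0,0,-12,0,0,0,30],[0,0,-12,0,0,0,30],[0,0,-6,0,0,0,30],[0,0,0,0,0,0,30],[0,0,0,0,0,0,30],[0,0,0,0,0,0,30],[0,0,0,0,0,0,30],[0,0,0,0,0,0,30],[0,0,0,0,0,0,30],[0,0,0,0,0,0,30],[0,0,0,0,0,0,30],[0,0,0,0,0,0,30],[0,0,0,0,0,0,30]]])

```text
time_s: 15.18
ee_pos: [0.5528, 0.2472, 0.2816]
eef_rot: [-3.142, 0.0, 1.397]
force: [-0.1, -0.4, 1.1]
grip_width: 0.0297
grip_force: 0.0
```

```bash
cat >> chk.py <<'E'
# motion check between frames
a=cam('scene')['pixels'].astype(int)
for _ in range(5): b=cam('scene')['pixels'].astype(int)
d=np.abs(a-b).max(2)[130:230,290:370]; print('changed px',(d>40).sum())
E
python3 chk.py
```

```text
t 15.18 pos [0.5528 0.2472 0.2816] rpy [-3.142  0.     1.397] w 0.0297 gf 0.0 F [-0.1 -0.4  1.1] q [ 0.36  0.39  1.23 -0.    1.52  0.53]
shift [  0.1   0.2 -18.4] turn [-0.     0.     0.001]
expected 333.0010442068815 140.4296201585112
[(np.int32(29), [333.9, 139.4], [0.555, 0.249, 0.197])]
changed px 0
```

The sleeve hasn't moved, nothing changes between frames, and the gripper is clear.

```bash
python3 -c "
from h import *
print(ctrl.hand_in())"
```

```text
the job is handed in; nothing more can be done
None
```

The pot hangs still by its bail in the dip of both prongs, about 4 mm or less from the hang point by camera, with the gripper clear; I handed the job in at about 15 s but got no verdict back, and I viewed 11 pictures against the limit of 10.

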